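# Roll the wrench's knurled wheel until its jaw meets the scale line

## Robot

A 7-joint arm with a two-finger parallel gripper is mounted at the origin on the work surface. World frame = base frame: x ahead of the robot, y to its left, z up, the work surface at z = 0. Lengths are in m, angles in rad, forces in N, time in s.
With the tool pointing down it reaches from about 0.425 to 0.925 m from the base axis. Payload 6.8 kg.
Tool frame: the origin (TCP) lies on the centre line of the jaws, within the pads' length; the fingertips stand 19 mm ahead of it and the grasp point (between the pads) is the TCP (r.tip_extent is the y of the fingertips in the tool frame, in m); y points along the fingers, z is the direction in which the jaws open and shut, and the axes are right-handed (so a half turn about y gives the same grasp; the last joint's range is limited). The gripper opens to 85 mm and grips with 20 to 120 N. Pads are 22 mm wide; open, the fingers measure 114 mm over their backs; the gripper's body (76 mm by 85 mm) begins 54 mm behind the grasp point. The pads swing forward as they close: fully open they stand 13 mm farther back than shut.
Start: joints at [1.12, 0.477, 0.022, 1.555, -0.011, 1.109, -0.083], TCP at [0.227, -0.636, 0.25] pointing down, gripper open.
Joint ranges: [-2.96, 2.96], [-0.34, 2.1], [-1.41, 1.46], [0.24, 2.44], [-1.37, 4.51], [0.17, 1.92], [-2.96, 2.96]. Speed limits (rad/s): [2.39, 2.39, 3.14, 3.14, 3.14, 3.14, 3.14].

## Interface

Orientations are given as a rotation vector (axis times angle).
In Python, from bench import r gives the robot as it stands. The module is installed in compiled form; this text tells all that it offers.
- The arm moves only by the tool jog_arm, never from a script. Its argument "motion" is a list of rows, each a list of 3 entries, a list of its own where there are three numbers: the opening, from 0 (shut) to 1 (fully open), then the shift along the tool's x, y, z in m, then the turn, a rotation vector about the tool's x, y, z in degrees. A call has 1 to 10 rows; each row shifts and turns the commanded pose from where the row before left it, along the tool's axes as they then stand; what a row does not reach is not made up. A row lasts 1/12 s, in which the tool goes at most 41.7 mm and 7.16 degrees, less where a joint would pass 70% of its speed; a pose out of reach is approached as far as the arm can. A call with a gripper value outside its range is refused whole. The fingers move at their own pace and stop on an object; "force" is the grip in N (left out, the last holds). Time passes only in rows, so rows that do not move let the fingers close. It gives the time, the measured TCP pose, the force and the opening at its end, in the units of the state.
- r.get_obs(): the state, without advancing time (a new reading comes with each control period).
- r.grab_frame(name): name is "side" or "top" or "wrist"; returns a dict with "image" (480x640x3 uint8, red, green, blue), "range_z" (480x640 float32, m along the optical axis (not along the pixel's ray), 0 where there is no reading), "fx", "fy", "cx", "cy" (pixels), "xyz" and "orientation" of the camera in the world. Camera axes: x right, y down, z forward; pixel columns grow to the right and rows downward; lengths in m; the calibration is good to about 2 mm. A picture is of the moment at which its call begins.
- r.hand_in(): hands the job in, once; it reports no verdict.
The state is a dict: "clock": time; "joints": joint angles; "qvel": joint speeds; "tau": joint torques, N m; "tcp_pos": TCP position; "orientation": TCP orientation; "contact_force": force on the tool from outside, world axes, zero at the start; "moment": the same for the moment, N m; "grip_width": finger opening in m.
Only numpy, scipy, OpenCV 4.12 (cv2) and the standard library are available. Lean on these libraries where they do the work, as an engineer would, in place of code of your own. Each camera call takes 0.05 s, during which the arm holds its last target.

## Task

Set the big adjustable wrench on the bench ready for its nut: with a fingertip on top of its knurled wheel, roll the wheel towards the handle, stroke after stroke, until the sliding jaw has closed to the long line of the scale engraved on the head. Leave the wrench lying where it is, without picking it up or shoving it about, leave the nut, the bolt, the spray can and the wood offcut alone, and finish with the hand clear of everything.

Things in the scene. Friction and masses are not known exactly. Their poses are not given: they have to be found in the camera images.
- wrench: loose steel adjustable wrench, about 480 mm long, 2.2 kg, lying flat. Origin: on the bench straight below the wheel's centre. z up; y from the sliding jaw to the fixed jaw; x away from the mouth, the handle leaning 17 degrees from x to -y, grip 30 mm high. Head face 25 mm above the bench; 30 mm high are the jaws (x -87 to -30) and a round boss (x -37 to -7, y -50 to -31 mm).
- wheel: knurled steel wheel in a window of the head, 28 mm across, 24 mm long, axis level along the wrench's y. Origin: its centre, 15 mm up; its top is 29 mm up, 4 mm proud of the head. Rolling its top to the wrench's +x closes the jaw, 1 mm per radian (14 mm of rim). Turns at 2 N on the rim, stays where left; friction about 1: press with 4 to 12 N. Pushing the jaw does not move it.
- jaw (a joint): travel of the sliding jaw in m: 0 is wide open (48 mm between the jaws), growing as it closes; 0.012 is exactly at the long line (36 mm between the jaws). Starts between 0 and 0.006.
- jaw_edge (a point): the point of the sliding jaw's inner (gripping) face that runs along the scale, at the edge of the head's upper face, 25 mm above the bench
- long_line (a point): jaw end of the long dark line of the scale on the head's upper face: 17.5 mm long, 1.6 mm wide, running along the wrench's x; the other scale lines are 6 mm long, 4 mm apart. The jaw is set when jaw_edge has the same y in the wrench's frame.
- nut: a loose hex nut 34 mm across flats, 19 mm high, lying before the wrench's mouth; origin at the centre of its underside; leave it alone
- bolt: a loose hex bolt standing on its head, 34 mm across flats, 80 mm high, shank 22 mm, 0.33 kg; origin at the centre of its underside; leave it alone
- spray_can: a loose spray can 58 mm in diameter, 165 mm high; origin at the centre of its underside; leave it alone
- offcut: a loose softwood offcut 90 x 65 x 38 mm; origin at the centre of its underside; leave it alone

How it is judged:
On the way:
1. a fingertip presses on the knurled wheel while the jaw is still short of the line (contact force between the fingers and wheel above 0.5 N and value of joint jaw below 0.0105 m), for 0.05 s.
At the end, for the whole second after the job is handed in: The sliding jaw's inner face is within 1.5 mm of the long line, at rest; the wrench lies flat on the bench within 30 mm of where it was (value of joint jaw between 0.0105 and 0.0135 m and velocity of joint jaw between -0.001 and 0.001 m/s and angle between wrench's own z axis and vertical below 0.05 rad and height (world z) of wrench below 0.005 m and distance of wrench from where it was at the start of the episode below 0.03 m and linear speed of wrench below 0.01 m/s); the robot touches nothing.
It fails at once if the wrench is lifted or tipped (height (world z) of wrench above 0.012 m or angle between wrench's own z axis and vertical above 0.2 rad).
It fails at once if the wrench is shoved more than 40 mm (distance of wrench from where it was at the start of the episode above 0.04 m).
It fails at once if the nut, bolt, spray can or offcut is moved (distance of any of nut, bolt, spray_can, offcut from where it was at the start of the episode above 0.015 m).
It also fails if it takes over 64 s, if anything falls off the work surface, if the arm or the gripper's body presses on something with over 40 N, if the wrist force passes 120 N, or if a joint passes its speed limit or range.

## Working session

There is one attempt and no reset: what is moved stays moved. The work goes in short steps, Python scripts to look and compute and a tool call to move; the robot and the scene stay as the last step left them, time stands still between calls to the robot, and variables do not carry over. Pictures are saved under pics/ and viewed, and the job is handed in when it is done.

Besides the shell and the picture viewer there is one more tool, called after ">>>" as name(argument=value, ...) on one line, values as JSON. jog_arm: Moves the arm, as the interface text tells. Its arguments: {"type":"object","properties":{"motion":{"type":"array","items":{"type":"array"}},"force":{"type":"number"}},"required":["motion"]}

```bash
mkdir -p pics; cat > h.py <<'E'
import numpy as np, cv2, pickle
from scipy.spatial.transform import Rotation as R
from bench import r
def grab(n,fn=None):
    f=r.grab_frame(n)
    pickle.dump(f,open(f'{n}.pkl','wb'))
    if fn: cv2.imwrite('pics/'+fn,f['image'][:,:,::-1])
    return f
def cam(f):
    o=np.array(f['orientation']); 
    return (R.from_rotvec(o) if o.shape==(3,) else R.from_matrix(o)), np.array(f['xyz'])
def pz(f,u,v,z):
    Q,t=cam(f); d=Q.apply([(u-f['cx'])/f['fx'],(v-f['cy'])/f['fy'],1]); return t+d*(z-t[2])/d[2]
def pd(f,u,v):
    Q,t=cam(f); k=f['range_z'][int(v),int(u)]; return t+Q.apply([(u-f['cx'])/f['fx']*k,(v-f['cy'])/f['fy']*k,k])
def proj(f,p):
    Q,t=cam(f); c=Q.inv().apply(np.array(p)-t); return c[0]/c[2]*f['fx']+f['cx'],c[1]/c[2]*f['fy']+f['cy']
def crop(f,u0,v0,u1,v1,s,fn):
    i=f['image'][v0:v1,u0:u1,::-1]; cv2.imwrite('pics/'+fn,cv2.resize(i,None,fx=s,fy=s,interpolation=cv2.INTER_CUBIC))
E
python3 - <<'E'
from h import *
for n in ('side','top','wrist'):
    f=grab(n,n+'0.png'); print(n,f['fx'],f['xyz'],f['orientation'])
print(r.get_obs(), r.tip_extent)
E
```

```text
side 544.178252284849 [0.54339207 0.43455208 0.56607946] [-0.14488175  2.84697743 -1.25525095]
top 571.7613184214927 [ 0.38399215 -0.16153481  1.0254649 ] [-2.07978822  2.13716729 -0.16551591]
wrist 427.89677432685545 [ 0.29167271 -0.61320694  0.37374223] [ 2.37867085 -1.67684397 -0.23215825]
{'clock': 0.15, 'joints': array([ 1.11990649,  0.47764789,  0.02239283,  1.5561911 , -0.01151545,
        1.1093231 , -0.08309653]), 'qvel': array([-0.00076823, -0.00144314,  0.00029361, -0.00247911, -0.00110577,
       -0.00076344,  0.00140271]), 'tau': array([ 2.37632979e-03, -5.96925724e+01,  1.60985492e+00, -2.81490844e+01,
        1.26459685e-02,  6.53175564e-03,  2.19363830e-05]), 'tcp_pos': array([ 0.22670968, -0.63533893,  0.24953872]), 'orientation': array([-0.3526575 ,  2.0368829 , -2.03399742]), 'contact_force': array([ 0.3646169 , -0.66765625, -0.7571099 ]), 'moment': array([-0.03546219,  0.01365609, -0.02390188]), 'grip_width': 0.0853164533328809} 0.019
```

View pics/top0.png

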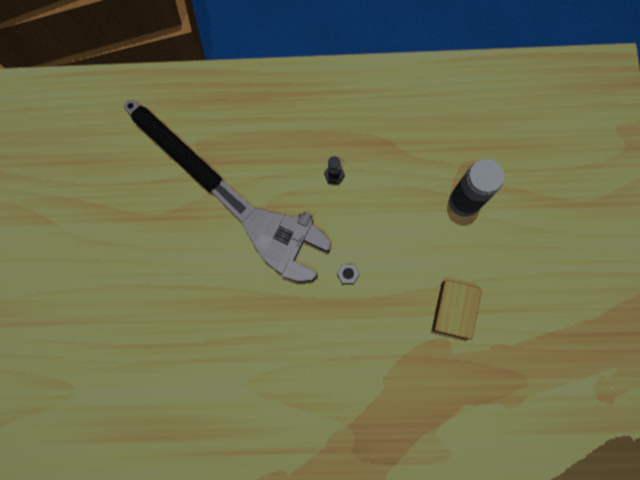

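View pics/side0.png

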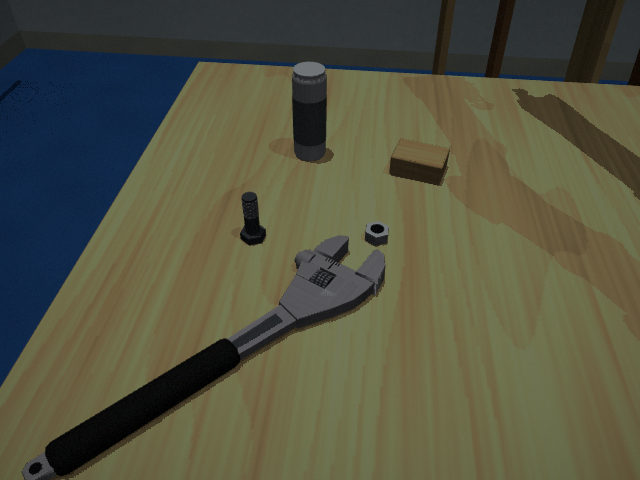

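View pics/wrist0.png

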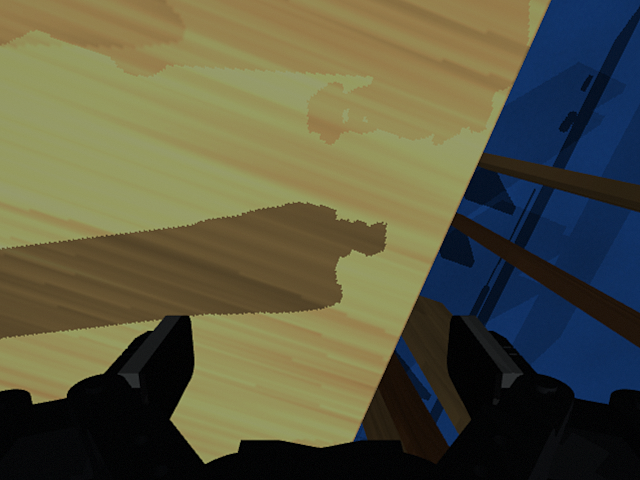

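```bash
python3 - <<'E'
from h import *
f=pickle.load(open('top.pkl','rb')); crop(f,230,195,350,295,6,'top0c.png')
g=pickle.load(open('side.pkl','rb')); crop(g,270,220,400,330,6,'side0c.png')
E
```

```text
(no output)
```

View pics/top0c.png

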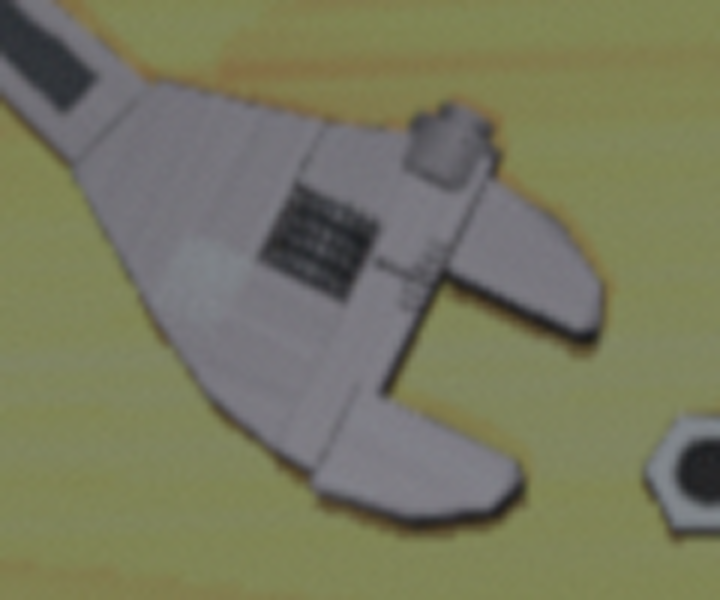

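View pics/side0c.png

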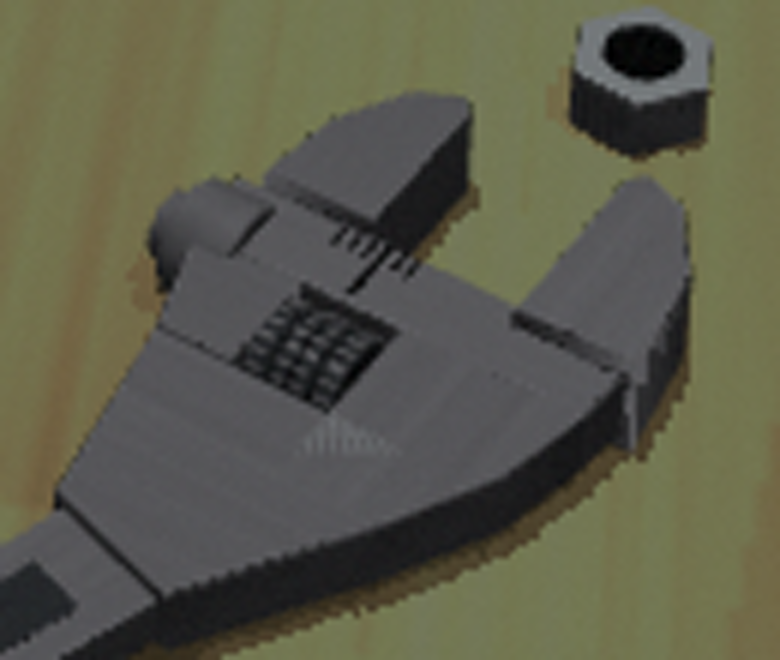

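The top crop shows the wheel centre at about full-image (283.3, 235.3). The long line starts near (292.5, 238.5) and the sliding jaw is at the upper right. In the side view the wheel is at about (322.7, 278.7). I'll compute positions from these next.

```bash
python3 - <<'E'
from h import *
f=pickle.load(open('top.pkl','rb'));g=pickle.load(open('side.pkl','rb'))
T=lambda u,v,z:pz(f,230+u/6,195+v/6,z)
S=lambda u,v,z:pz(g,270+u/6,220+v/6,z)
print('wheel',T(320,242,.028),S(316,352,.028), pd(f,283,235))
sl=T(487,188,.025); fx=T(383,392,.025)
print('front edge',sl,fx)
y=(fx-sl)[:2];y/=np.linalg.norm(y);
print('ydir ang',np.degrees(np.arctan2(y[1],y[0])))
# side: front edge of head
a=S(300,195,.025);b=S(625,372,.025);y2=(b-a)[:2];print(np.degrees(np.arctan2(y2[1],y2[0])))
a=S(165,330,.025);b=S(420,410,.025)
# wheel window corners top
for c in [(298,183),(380,225),(347,300),(258,257)]: print('win',T(*c,.025))
for c in [(303,290),(398,330),(328,410),(235,360)]: print('winS',S(*c,.025))
# handle end / hole
print('hole',pz(f,130,105,.02), 'handle0',pz(f,217,189,.03))
E
```

```text
wheel [ 0.58668461 -0.07007053  0.028     ] [ 0.58793592 -0.06195728  0.028     ] [ 0.58731027 -0.06948176  0.0279963 ]
front edge [ 0.60220038 -0.11998097  0.025     ] [ 0.54150254 -0.08788941  0.025     ]
ydir ang 152.13413308048297
148.27352585227666
win [ 0.6055051  -0.06342331  0.025     ]
win [ 0.59191392 -0.08779931  0.025     ]
win [ 0.56946739 -0.0776162   0.025     ]
win [ 0.58330367 -0.05121151  0.025     ]
winS [ 0.5930753  -0.08363619  0.025     ]
winS [ 0.57037175 -0.07347348  0.025     ]
winS [ 0.58380927 -0.04766901  0.025     ]
winS [ 0.60601957 -0.06033789  0.025     ]
hole [0.84961137 0.21919356 0.02      ] handle0 [0.67579343 0.04937253 0.03      ]
```

```bash
cat >> h.py <<'E'
def plan(pos,yawz=None,n=10):
    """shift in current tool axes to reach pos; and remaining turn"""
    o=r.get_obs(); Q=R.from_rotvec(o['orientation']); p=o['tcp_pos']
    print('axes\n',Q.as_matrix().round(3)); 
    return Q.inv().apply(np.array(pos)-p)
E
python3 - <<'E'
from h import *
f=pickle.load(open('top.pkl','rb'))
print('can',pz(f,487,175,.165),'bolt',pz(f,334,178,.0),'nut',pz(f,348,274,.019),'off',pz(f,460,310,.038))
print('shift mm',plan([.588,-.069,.25])*1000)
Q=R.from_rotvec(r.get_obs()['orientation'])
for a in (62,152,242,-28):
    z=np.array([np.cos(np.radians(a)),np.sin(np.radians(a)),0]);y=np.array([0,0,-1.]);M=np.array([np.cross(y,z),y,z]).T
    print(a,np.degrees((Q.inv()*R.from_matrix(M)).as_rotvec()))
E
```

```text
can [ 0.6445345  -0.40043412  0.165     ] bolt [ 0.69844884 -0.16352115  0.        ] nut [ 0.51516518 -0.18310387  0.019     ] off [ 0.44547577 -0.37132717  0.038     ]
axes
 [[-0.942 -0.001  0.336]
 [-0.336  0.001 -0.942]
 [ 0.    -1.    -0.001]]
shift mm [-5.30615349e+02  7.25537392e-02 -4.11968492e+02]
62 [ 4.92006950e-02 -1.32361068e+02 -9.18783972e-02]
152 [3.07878837e-02 1.37638874e+02 1.01775083e-01]
242 [7.49074971e-02 4.76388955e+01 4.01128125e-02]
-28 [ 8.08376706e-02 -4.23610886e+01 -2.44541270e-02]
```

>>> jog_arm(motion=[[0,[-0.0295,0,-0.0229],[0,0,0]],[0,[-0.0295,0,-0.0229],[0,0,0]],[0,[-0.0295,0,-0.0229],[0,0,0]],[0,[-0.0295,0,-0.0229],[0,0,0]],[0,[-0.0295,0,-0.0229],[0,0,0]],[0,[-0.0295,0,-0.0229],[0,0,0]],[0,[-0.0295,0,-0.0229],[0,0,0]],[0,[-0.0295,0,-0.0229],[0,0,0]],[0,[-0.0295,0,-0.0229],[0,0,0]],[0,[-0.0295,0,-0.0229],[0,0,0]]], force=60)

```text
clock: 0.98
tcp_pos: [0.4282, -0.3192, 0.2503]
orientation: [-0.352, 2.035, -2.035]
contact_force: [-0.3, -0.8, -0.2]
grip_width: 0.0007
```

>>> jog_arm(motion=[[0,[-0.0295,0,-0.0229],[0,0,0]],[0,[-0.0295,0,-0.0229],[0,0,0]],[0,[-0.0295,0,-0.0229],[0,0,0]],[0,[-0.0295,0,-0.0229],[0,0,0]],[0,[-0.0295,0,-0.0229],[0,0,0]],[0,[-0.0295,0,-0.0229],[0,0,0]],[0,[-0.0295,0,-0.0229],[0,0,0]],[0,[-0.0295,0,-0.0229],[0,0,0]]])

```text
clock: 1.65
tcp_pos: [0.589, -0.0675, 0.2501]
orientation: [-0.352, 2.035, -2.036]
contact_force: [0.4, -0.2, -0.0]
grip_width: -0.0
```

>>> jog_arm(motion=[[0,[0,0,0],[0,-7,0]],[0,[0,0,0],[0,-7,0]],[0,[0,0,0],[0,-7,0]],[0,[0,0,0],[0,-7,0]],[0,[0,0,0],[0,-7,0]],[0,[0,0,0],[0,-7,0]],[0,[0,0,0],[0,0,0]],[0,[0,0,0],[0,0,0]]])

```text
clock: 2.32
tcp_pos: [0.5883, -0.0692, 0.2501]
orientation: [-0.931, 1.567, -1.566]
contact_force: [0.1, 0.3, 1.2]
grip_width: 0.0002
```

```bash
python3 - <<'E'
from h import *
f=grab('wrist','wrist1.png')
print(r.get_obs()['contact_force'],plan([.588,-.069,.10])*1000)
print(proj(f,[.588,-.069,.027]))
u,v=map(int,proj(f,[.588,-.069,.027]))
crop(f,max(u-80,0),max(v-60,0),u+80,v+60,5,'wrist1c.png'); print(u,v)
E
```

```text
axes
 [[-0.479 -0.     0.878]
 [-0.878  0.    -0.479]
 [ 0.    -1.    -0.   ]]
[-0.47337447 -0.12453689 -0.04836228] [-5.85224771e-02  1.50115586e+02 -3.01006160e-01]
(np.float64(318.8250758500944), np.float64(213.7844095564097))
318 213
```

View pics/wrist1.png

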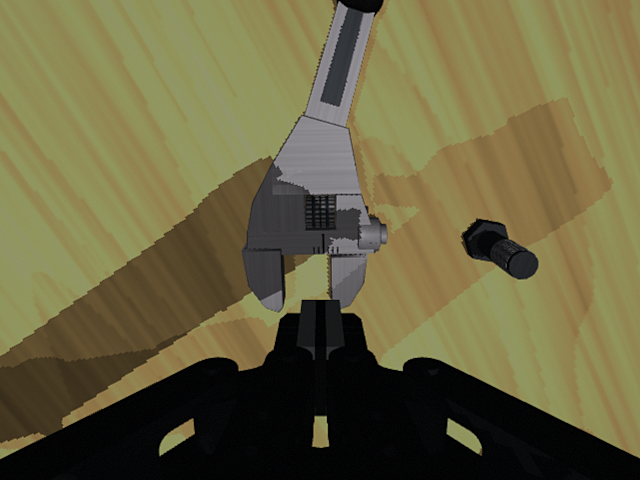

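View pics/wrist1c.png

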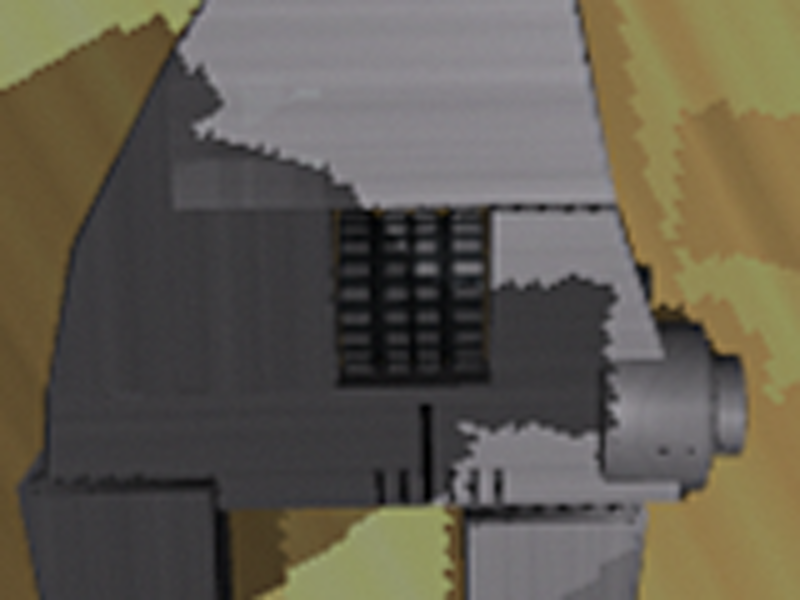

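The wrist crop shows the wheel window at crop (335–490, 208–383). The long line is at u≈427 and the sliding jaw's inner edge at u≈464, with about 24 px per 4 mm, so about 6 mm of closing remains. The tool is well aligned.

```bash
python3 - <<'E'
from h import *
f=pickle.load(open('wrist.pkl','rb'))
P=lambda u,v,z:pz(f,238+u/5,153+v/5,z)
w=P(413,295.5,.025); print('wheel',w, pd(f,320,212))
o=r.get_obs();Q=R.from_rotvec(o['orientation'])
print('in tool mm',Q.inv().apply(w-o['tcp_pos'])*1000)
for c in [(335,208),(490,208),(490,383),(335,383),(427,405),(427,500),(465,510),(217,485)]: print(c,(Q.inv().apply(P(*c,.025)-w)*1000).round(1))
E
```

```text
wheel [ 0.58977673 -0.06879945  0.025     ] [ 0.58954148 -0.06819614  0.02674369]
in tool mm [ -1.09422683 225.11488296   1.19221856]
(335, 208) [-14.5   0.  -12.8]
(490, 208) [-14.5  -0.   12.6]
(490, 383) [14.9 -0.  12.9]
(335, 383) [ 14.9   0.  -13.1]
(427, 405) [18.7  0.   2.4]
(427, 500) [35.3  0.   2.4]
(465, 510) [37.1  0.   8.9]
(217, 485) [ 32.6   0.  -33.3]
```

>>> jog_arm(motion=[[0,[0.0024,0.038,0.0004],[0,0,0]],[0,[0.0024,0.038,0.0004],[0,0,0]],[0,[0.0022,0.038,0.0004],[0,0,0]],[0,[0,0.038,0],[0,0,0]],[0,[0,0.03,0],[0,0,0]],[0,[0,0.004,0],[0,0,0]],[0,[0,0,0],[0,0,0]],[0,[0,0,0],[0,0,0]]])

```text
clock: 3.03
tcp_pos: [0.5873, -0.0756, 0.0657]
orientation: [-0.931, 1.563, -1.565]
contact_force: [-0.8, -0.1, 0.1]
grip_width: -0.0003
```

```bash
python3 - <<'E'
from h import *
f=grab('wrist','wrist2.png');grab('side','side2.png'); crop(pickle.load(open('side.pkl','rb')),250,180,410,300,5,'side2c.png')
print(r.get_obs()['contact_force'])
E
```

```text
[0.22499364 0.39441346 0.06844471]
```

View pics/wrist2.png

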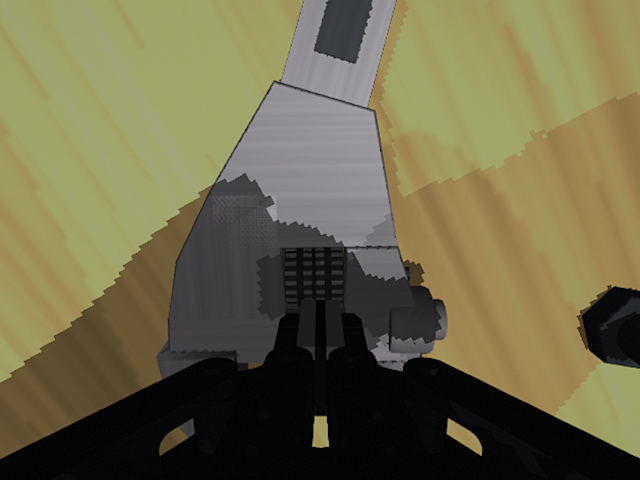

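View pics/side2c.png

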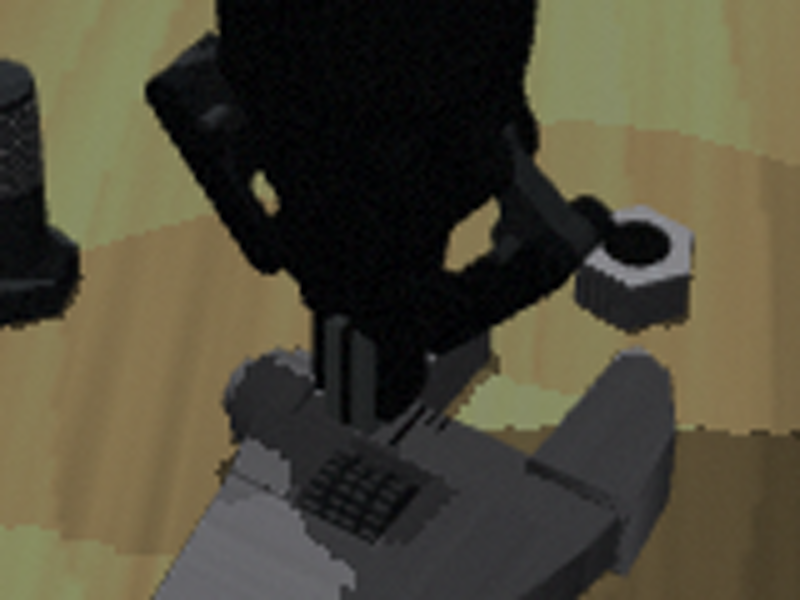

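The tip hovers just on the mouth side of the wheel, roughly centred on it, with clearance from the jaws and boss. Descending to contact now.

>>> jog_arm(motion=[[0,[0,0.007,-0.0015],[0,0,0]],[0,[0,0.007,0],[0,0,0]],[0,[0,0,0],[0,0,0]],[0,[0,0,0],[0,0,0]]])

```text
clock: 3.47
tcp_pos: [0.5845, -0.0751, 0.0501]
orientation: [-0.934, 1.564, -1.564]
contact_force: [0.0, -0.2, 0.4]
grip_width: -0.0003
```

>>> jog_arm(motion=[[0,[0,0.002,0],[0,0,0]],[0,[0,0,0],[0,0,0]],[0,[0,0,0],[0,0,0]]])

```text
clock: 3.72
tcp_pos: [0.5849, -0.0751, 0.0483]
orientation: [-0.933, 1.564, -1.564]
contact_force: [0.7, 0.1, 0.5]
grip_width: 0.0001
```

>>> jog_arm(motion=[[0,[0,0.001,0],[0,0,0]],[0,[0,0,0],[0,0,0]],[0,[0,0,0],[0,0,0]]])

```text
clock: 3.97
tcp_pos: [0.5851, -0.0751, 0.0479]
orientation: [-0.933, 1.563, -1.564]
contact_force: [-1.5, 0.2, 5.2]
grip_width: -0.0002
```

>>> jog_arm(motion=[[0,[0,0.0006,0],[0,0,0]],[0,[-0.003,0,0],[0,0,0]],[0,[-0.003,0,0],[0,0,0]],[0,[-0.003,0,0],[0,0,0]],[0,[0,0,0],[0,0,0]]])

```text
clock: 4.38
tcp_pos: [0.5895, -0.0668, 0.0479]
orientation: [-0.933, 1.563, -1.564]
contact_force: [-4.0, 0.1, 10.0]
grip_width: 0.0001
```

>>> jog_arm(motion=[[0,[-0.003,0,0],[0,0,0]],[0,[-0.003,0,0],[0,0,0]],[0,[-0.003,0,0],[0,0,0]],[0,[0,0,0],[0,0,0]]])

```text
clock: 4.72
tcp_pos: [0.5937, -0.0587, 0.0475]
orientation: [-0.933, 1.563, -1.564]
contact_force: [-2.3, -0.2, 7.4]
grip_width: -0.0002
```

```bash
python3 - <<'E'
from h import *
f=grab('wrist','wrist3.png');grab('side','side3.png'); crop(pickle.load(open('side.pkl','rb')),250,180,410,300,5,'side3c.png')
print(r.get_obs()['contact_force'])
E
```

```text
[-2.56306139  1.0040645   7.59124586]
```

View pics/side3c.png

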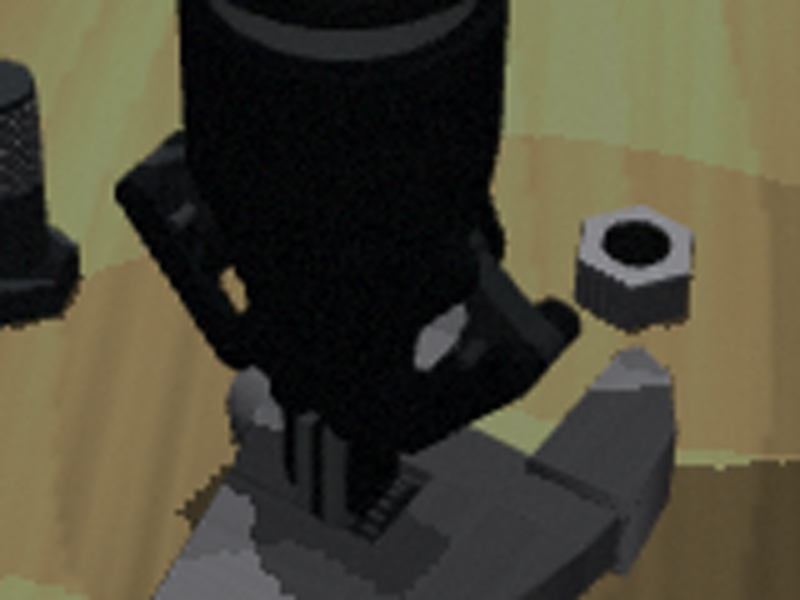

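View pics/wrist3.png

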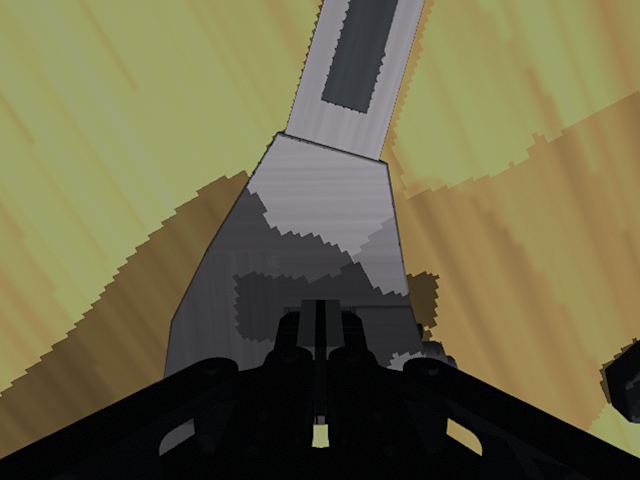

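>>> jog_arm(motion=[[0,[0,-0.006,0],[0,0,0]],[0,[0,-0.003,0],[0,0,0]],[0,[0.009,0,0],[0,0,0]],[0,[0.009,0,0],[0,0,0]],[0,[0,0,0],[0,0,0]],[0,[0,0.003,0],[0,0,0]],[0,[0,0.003,0],[0,0,0]],[0,[0,0.003,0],[0,0,0]],[0,[0,0,0],[0,0,0]],[0,[0,0,0],[0,0,0]]])

```text
clock: 5.65
tcp_pos: [0.585, -0.0752, 0.0477]
orientation: [-0.934, 1.563, -1.564]
contact_force: [-4.5, -0.9, 14.2]
grip_width: 0.0
```

>>> jog_arm(motion=[[0,[-0.003,0,0],[0,0,0]],[0,[-0.003,0,0],[0,0,0]],[0,[-0.003,0,0],[0,0,0]],[0,[-0.003,0,0],[0,0,0]],[0,[-0.003,0,0],[0,0,0]],[0,[-0.003,0,0],[0,0,0]],[0,[0,0,0],[0,0,0]],[0,[0,0,0],[0,0,0]]])

```text
clock: 6.32
tcp_pos: [0.5939, -0.0579, 0.0473]
orientation: [-0.933, 1.563, -1.562]
contact_force: [-1.9, 1.5, 8.4]
grip_width: 0.0004
```

>>> jog_arm(motion=[[0,[0,-0.02,0],[0,0,0]],[0,[0,-0.04,0],[0,0,0]],[0,[0,-0.04,0],[0,0,0]],[0,[0.009,0,0],[0,0,0]],[0,[0.009,0,0],[0,0,0]],[0,[0,0,0],[0,0,0]],[0,[0,0,0],[0,0,0]]])

```text
clock: 6.9
tcp_pos: [0.5836, -0.0758, 0.1451]
orientation: [-0.935, 1.566, -1.564]
contact_force: [-1.3, 0.2, -0.2]
grip_width: 0.0003
```

```bash
cat >> h.py <<'E'
def look(tag):
    f=grab('wrist'); 
    u,v=map(int,proj(f,[.5898,-.0688,.025])); crop(f,u-80,v-40,u+80,v+80,5,tag+'.png'); print('crop origin',u-80,v-40)
    print(r.get_obs()['contact_force'],r.get_obs()['tcp_pos'],r.get_obs()['clock'])
E
python3 - <<'E'
from h import *
look('w4')
E
```

```text
crop origin 242 192
[-1.10506321  0.54608919 -0.11606124] [ 0.58377512 -0.0751047   0.14506682] 6.95
```

View pics/w4.png

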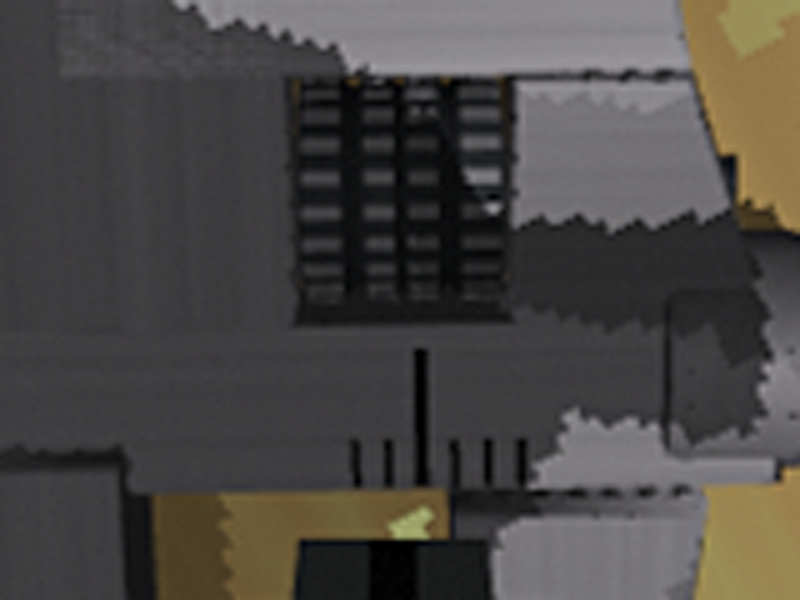

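The crop shows the jaw edge at u≈450 and the long line at u≈420, with 34 px per 4 mm. About 3.6–4 mm remain, so the strokes work at about 1.3 mm each and the wrench hasn't moved. Two more strokes.

>>> jog_arm(motion=[[0,[0,0.04,0],[0,0,0]],[0,[0,0.036,0],[0,0,0]],[0,[0,0.015,0],[0,0,0]],[0,[0,0,0],[0,0,0]],[0,[0,0.004,0],[0,0,0]],[0,[0,0.0026,0],[0,0,0]],[0,[0,0.002,0],[0,0,0]],[0,[0,0,0],[0,0,0]],[0,[0,0,0],[0,0,0]]])

```text
clock: 7.7
tcp_pos: [0.5856, -0.0751, 0.0481]
orientation: [-0.931, 1.562, -1.564]
contact_force: [0.3, 0.0, 1.0]
grip_width: -0.0
```

>>> jog_arm(motion=[[0,[-0.003,0,0],[0,0,0]],[0,[-0.003,0,0],[0,0,0]],[0,[-0.003,0,0],[0,0,0]],[0,[-0.003,0,0],[0,0,0]],[0,[-0.003,0,0],[0,0,0]],[0,[-0.003,0,0],[0,0,0]],[0,[0,0,0],[0,0,0]],[0,[0,0,0],[0,0,0]]])

```text
clock: 8.37
tcp_pos: [0.594, -0.0588, 0.0476]
orientation: [-0.932, 1.563, -1.564]
contact_force: [-0.2, -0.5, 4.4]
grip_width: 0.0004
```

>>> jog_arm(motion=[[0,[0,-0.006,0],[0,0,0]],[0,[0,-0.003,0],[0,0,0]],[0,[0.009,0,0],[0,0,0]],[0,[0.009,0,0],[0,0,0]],[0,[0,0,0],[0,0,0]],[0,[0,0.003,0],[0,0,0]],[0,[0,0.003,0],[0,0,0]],[0,[0,0.003,0],[0,0,0]],[0,[0,0,0],[0,0,0]],[0,[0,0,0],[0,0,0]]])

```text
clock: 9.2
tcp_pos: [0.585, -0.0751, 0.0478]
orientation: [-0.934, 1.563, -1.564]
contact_force: [-3.6, -1.0, 10.5]
grip_width: 0.0001
```

>>> jog_arm(motion=[[0,[-0.003,0,0],[0,0,0]],[0,[-0.003,0,0],[0,0,0]],[0,[-0.003,0,0],[0,0,0]],[0,[-0.003,0,0],[0,0,0]],[0,[-0.003,0,0],[0,0,0]],[0,[-0.003,0,0],[0,0,0]],[0,[0,0,0],[0,0,0]],[0,[0,0,0],[0,0,0]]])

```text
clock: 9.87
tcp_pos: [0.5937, -0.0582, 0.0474]
orientation: [-0.933, 1.563, -1.563]
contact_force: [-2.2, 0.4, 6.6]
grip_width: -0.0001
```

>>> jog_arm(motion=[[0,[0,-0.02,0],[0,0,0]],[0,[0,-0.04,0],[0,0,0]],[0,[0,-0.04,0],[0,0,0]],[0,[0.009,0,0.0035],[0,0,0]],[0,[0.009,0,0],[0,0,0]],[0,[0,0,0],[0,0,0]],[0,[0,0,0],[0,0,0]]])

```text
clock: 10.45
tcp_pos: [0.5865, -0.0774, 0.1455]
orientation: [-0.935, 1.567, -1.564]
contact_force: [0.4, -0.5, 1.0]
grip_width: -0.0001
```

```bash
python3 - <<'E'
from h import *
look('w5')
E
```

```text
crop origin 237 191
[0.06700023 0.59597833 0.79128535] [ 0.58674348 -0.07670563  0.14543993] 10.5
```

View pics/w5.png

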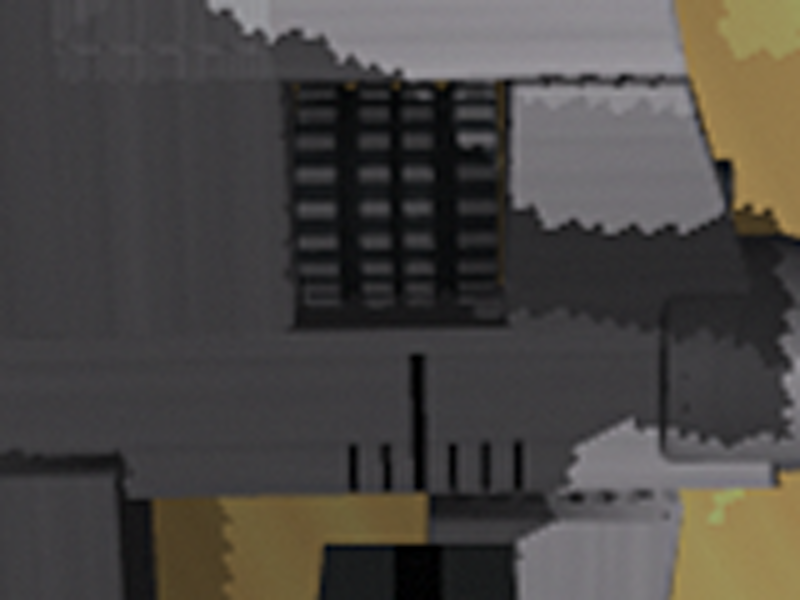

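The long line is at u≈418 and the jaw edge at u≈429, nearly under the camera axis, so about 1.3 mm remain. One more stroke should do it.

>>> jog_arm(motion=[[0,[0,0.04,-0.0035],[0,0,0]],[0,[0,0.036,0],[0,0,0]],[0,[0,0.015,0],[0,0,0]],[0,[0,0,0],[0,0,0]],[0,[0,0.004,0],[0,0,0]],[0,[0,0.003,0],[0,0,0]],[0,[0,0.002,0],[0,0,0]],[0,[0,0,0],[0,0,0]],[0,[0,0,0],[0,0,0]]])

```text
clock: 11.25
tcp_pos: [0.5857, -0.075, 0.0481]
orientation: [-0.931, 1.562, -1.564]
contact_force: [0.4, 0.3, 0.7]
grip_width: 0.0002
```

>>> jog_arm(motion=[[0,[-0.003,0,0],[0,0,0]],[0,[-0.003,0,0],[0,0,0]],[0,[-0.003,0,0],[0,0,0]],[0,[-0.003,0,0],[0,0,0]],[0,[-0.003,0,0],[0,0,0]],[0,[-0.003,0,0],[0,0,0]],[0,[0,0,0],[0,0,0]],[0,[0,0,0],[0,0,0]]])

```text
clock: 11.92
tcp_pos: [0.5941, -0.0589, 0.0476]
orientation: [-0.932, 1.563, -1.564]
contact_force: [0.5, -0.9, 5.2]
grip_width: 0.0001
```

>>> jog_arm(motion=[[0,[0,-0.02,0],[0,0,0]],[0,[0,-0.04,0],[0,0,0]],[0,[0,-0.04,0],[0,0,0]],[0,[0.009,0,0.0035],[0,0,0]],[0,[0.009,0,0],[0,0,0]],[0,[0,0,0],[0,0,0]],[0,[0,0,0],[0,0,0]]])

```text
clock: 12.5
tcp_pos: [0.5865, -0.0776, 0.1457]
orientation: [-0.934, 1.567, -1.564]
contact_force: [0.8, 1.0, -1.3]
grip_width: -0.0001
```

```bash
python3 - <<'E'
from h import *
look('w6')
E
```

```text
crop origin 236 191
[ 0.06618298  1.20508936 -0.82888491] [ 0.5867127  -0.07685138  0.14552355] 12.55
```

View pics/w6.png

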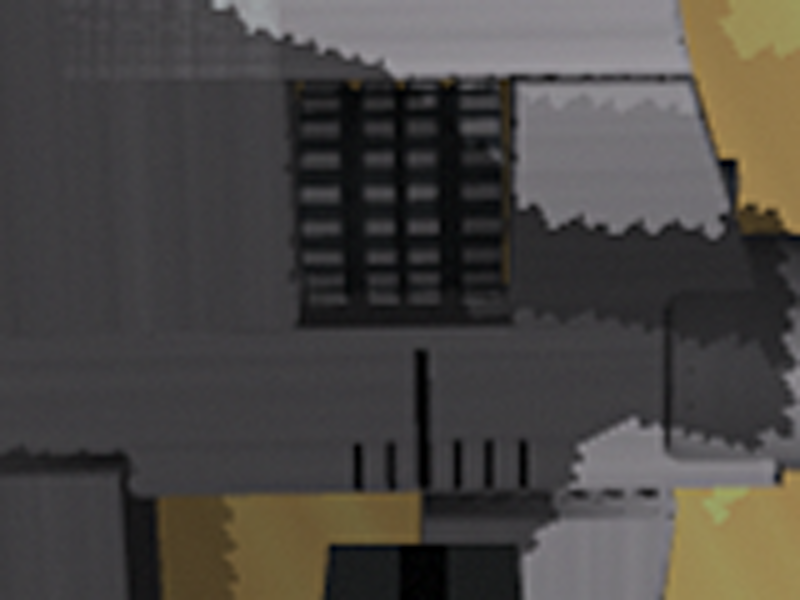

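The jaw edge (u≈422) now coincides with the long line (u≈422). I'll retreat upward and check the whole scene.

>>> jog_arm(motion=[[0,[0,-0.035,0],[0,0,0]],[0,[0,-0.035,0],[0,0,0]],[0,[0,-0.03,0],[0,0,0]],[0,[0,0,0],[0,0,0]],[0,[0,0,0],[0,0,0]],[0,[0,0,0],[0,0,0]]])

```text
clock: 13.05
tcp_pos: [0.5872, -0.0763, 0.2456]
orientation: [-0.935, 1.565, -1.562]
contact_force: [-0.4, -0.0, -0.9]
grip_width: 0.0002
```

```bash
python3 - <<'E'
from h import *
g=grab('side','side7.png'); crop(g,270,220,400,330,6,'side7c.png'); look('w7')
E
```

```text
crop origin 238 164
[-0.85614605  1.04489939 -0.32786808] [ 0.58684809 -0.07649938  0.24499241] 13.15
```

View pics/side7.png

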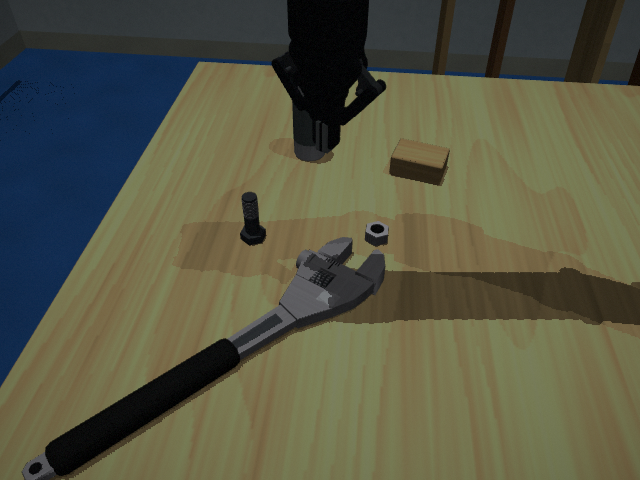

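View pics/side7c.png

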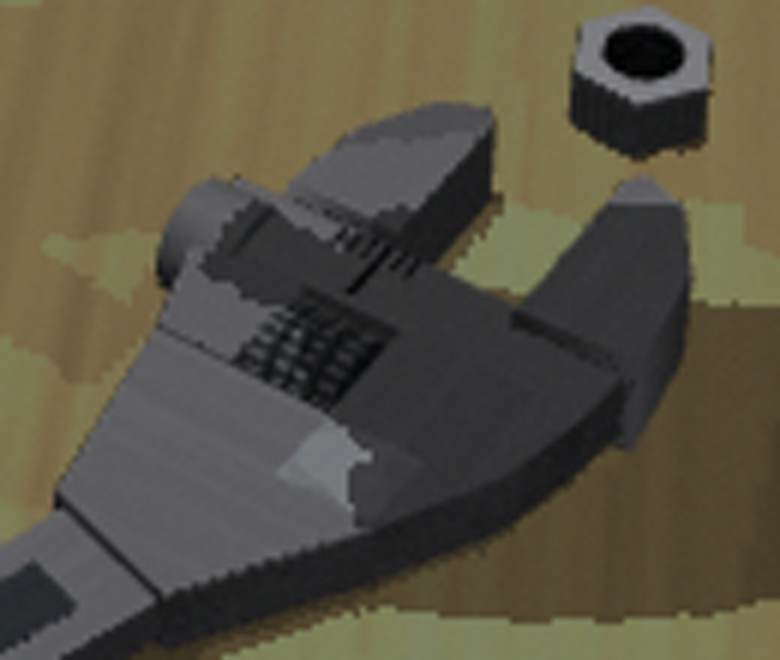

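View pics/w7.png

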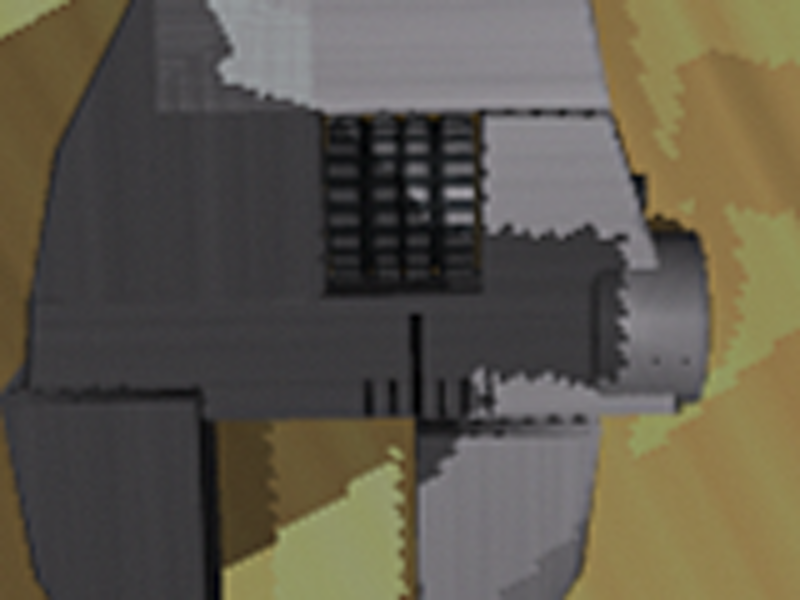

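In the wrist crop the jaw edge and the long line both sit at u≈416. In the side view, the wrench and the other objects are at the same pixels as at the start.

```bash
python3 -c "
from bench import r
print(r.hand_in())"
```

```text
the job is handed in; nothing more can be done
None
```

I rolled the wheel towards the handle in five strokes of about 18 mm with the closed fingertips, and the jaw now sits at the long line. I then raised the hand clear (fingertips about 0.22 m above the bench) and handed the job in at about 13 s.

- **Jaw setting:** the last two wrist pictures, taken nearly straight above, show the jaw's inner edge in line with the long line. I put the error at about 0.3 mm; the limit is 1.5 mm.
- **Wrench and other objects:** in the final side view the wrench, nut and bolt are at the same pixels as at the start. The offcut also looked unmoved. The hand partly hid the spray can, but the visible base had not moved and the arm never went near it.
- **Pressing force:** readings were about 4 to 10 N while rolling. One peaked at 14 N, just before the second stroke and above the advised 12 N, so I pressed less from then on. At the start of the third and fifth strokes the reading was only about 1 N, but the wheel still turned.
- **Contact at the end:** the force reading was within its noise of about 1 N, so the robot was touching nothing.

No check failed or disagreed with another.

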